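# Load a bearing spindle and press on its end cap

## Task

Load the spindle: slide the grey block onto the rod first, all the way home against the dark stop collar, then the blue block up against the grey one, and last the black end cap, open end first, up against the blue block. Press the cap home firmly, so that about 15 N goes into the stack itself and no play is left, but never press the stack or the stand with more than 25 N; then let go. Leave the red bottle, the tape measure and the red marker where they are.

Things in the scene. Friction and masses are not known exactly. Their poses are not given: they have to be found in the camera images.
- spindle_stand: Grey steel stand fixed to the bench, with a horizontal steel rod 16 mm thick. Origin on the bench under the rod; the rod's axis is 100 mm above it, along the stand's x, free end toward -x. Upright (40 wide, 124 high) with its face at local x = +60 mm; rod straight from there to x = -55, then tapering to a blunt 8 mm nose at x = -62. Base plate 70 wide, 12 thick, x +7 to +117.
- rod_tip (a point): The tip of the rod's nose, on the rod's axis (100 mm above the bench). Axes as the stand's: x points from the tip along the rod to the upright.
- stop_collar: Dark steel shaft collar, 30 mm in diameter and 12 mm long, clamped immovably on the rod. Its origin is the centre of its outer face (the face toward the free end), on the rod's axis; axes as the stand's. Where it is clamped differs from time to time by up to 10 mm (outer face at local x = +23 to +33 mm of the stand).
- grey_block: Loose grey metal square bearing block, 42 x 42 mm and 28 mm long, about 0.1 kg, with brass-ringed through bore of 19 mm diameter along its x axis (either end may go first). Rests on a flat with the bore level; origin at the centre of its underside, the bore's axis is 21 mm above it.
- blue_block: Loose blue square bearing block, 46 x 46 mm and 30 mm long, about 0.11 kg, through bore of 19 mm diameter along its x axis (either end may go first). Origin at the centre of its underside, bore axis 23 mm above it.
- end_cap: Loose black square end cap, 50 x 50 mm and 45 mm long, about 0.09 kg, red trim and ribs. Blind bore of 19 mm diameter along x, 40 mm deep, open at the +x face and closed at the -x face (which bears a red boss 2 mm high). Origin at the centre of its underside, bore axis 25 mm above it.
- grey_block_center (a point): Centre of the grey block, on its bore axis, midway along it; axes as the block's.
- blue_block_center (a point): Centre of the blue block, on its bore axis, midway along it; axes as the block's.
- end_cap_center (a point): Centre of the end cap, on its bore axis, midway between the open and the closed face.
- end_cap_rim (a point): Centre of the end cap's open face, on its bore axis (22.5 mm toward +x from the centre).
- thread_lock: Small red bottle with white nozzle, 31 mm in diameter, 98 mm high, standing upright and loose. Origin at the centre of its underside. Bystander.
- tape_measure: Yellow tape measure, 34 x 88 x 60 mm, loose. Origin at the centre of its underside. Bystander.
- marker_red: Red marker pen, 126 mm long, lying loose. Origin at the centre of its underside. Bystander.
- spring_crest (a point): Crest of the brass bowed spring let into the top of the rod (29 mm long, 4.5 mm proud, 20 mm behind the rod's tip). It rubs in every bore that passes over it: it gives way downward, pushes up with about 2 to 4 N, drags with a few newtons and keeps the end cap from sliding off.
Not all that is in view belongs to the job. Of the things like the blue_block, leave any that is pink; of the rest the larger one is meant.

How it is judged:
By the outcome, as a careful person would: the job done as asked, in the order asked, and still so for the second after the job is handed in, with the robot touching nothing.
It also fails if it takes over 72 s, if anything falls off the work surface, if the arm or the gripper's body presses on something with over 40 N, if the wrist force passes 120 N, or if a joint passes its speed limit or range.

## Robot

A 6-joint arm with a two-finger parallel gripper is mounted at the origin on the work surface; the furniture and walls round the work are solid. World frame = base frame: x ahead of the robot, y to its left, z up, the work surface at z = 0. Lengths are in m, angles in rad, forces in N, time in s.
With the tool pointing down it reaches from about 0.3 to 0.85 m from the base axis. Payload 5.4 kg.
Tool frame: the origin (TCP) lies at the very end of the fingers, on their centre line; the grasp point (between the pads) lies 19 mm behind it; z points along the fingers, y is the direction in which the jaws open and shut (so a half turn about z gives the same grasp; the last joint's range is limited). The gripper opens to 85 mm and grips with 20 to 120 N. Pads are 22 mm wide; open, the fingers measure 114 mm over their backs; the gripper's body (76 mm by 85 mm) begins 54 mm behind the grasp point. The pads swing forward as they close: fully open they stand 13 mm farther back than shut.
Start: joints at [-1.421, 0.158, 1.597, -0, 1.386, -0.21], TCP at [0.202, -0.538, 0.231] pointing down, gripper open.
Joint ranges: [-2.91, 2.91], [-0.94, 2.29], [0.18, 2.7], [-1.29, 4.43], [0.17, 2.64], [-3, 3]. Speed limits (rad/s): [2.57, 2.57, 3.14, 3.14, 3.14, 3.14].

## Interface

Orientations are given as a rotation vector (axis times angle).
In Python, from plant import manip gives the robot as it stands.
- The arm moves only by the tool play_rows, never from a script. Its argument "plan" is one flat list of numbers, 7 for each row, row after row: the shift along the tool's x, y, z in m, then the turn, a rotation vector about the tool's x, y, z in degrees, then the opening, from 0 (shut) to 1 (fully open). In form: [tx, ty, tz, wx, wy, wz, claw, tx, ty, tz, wx, wy, wz, claw, ...]. A call has 1 to 10 rows; each row shifts and turns the pose as measured when the row begins, along the tool's axes as they then stand; what a row does not reach is not made up. A row lasts 1/8 s, in which the tool goes at most 62.5 mm and 10.7 degrees, less where a joint would pass 70% of its speed; a pose out of reach is approached as far as the arm can. A call is refused whole if a number of a shift passes 0.0625 or a number of a turn 10.7, either way. A call with a gripper value outside its range is refused whole. The fingers move at their own pace and stop on an object; the grip force is fixed at half the most. Time passes only in rows, so rows that do not move let the fingers close. It gives the time, the measured TCP pose, the force and the opening at its end, in the units of the state.
- manip.get_state(): the state, without advancing time (a new reading comes with each control period).
- manip.grab_frame(name): name is "side" or "top"; returns (picture, depth): 384x512x3 uint8, red, green, blue; 384x512 float32, m along the optical axis (not along the pixel's ray), 0 where there is no reading.
- manip.camera_params(name): a dict with "intrinsics" (3x3 intrinsics, pixels), "k1" (the pictures are not rectified: a ray, as slopes to the right and down, at radius r is drawn at 1 + k1 r^2 times it, then the intrinsics apply), "T" (4x4, takes a point from camera to world coordinates). Camera axes: x right, y down, z forward; pixel columns grow to the right and rows downward; lengths in m; the calibration is good to about 2 mm. A picture is of the moment at which its call begins. camera_params takes no time and is no camera call.
- manip.hand_in(): hands the job in, once; it reports no verdict.
The state is a dict: "t": time; "joint_positions": joint angles; "qd": joint speeds; "effort": joint torques, N m; "tcp_pos": TCP position; "tool_rot": TCP orientation; "ft_force": force on the tool from outside, world axes, zero at the start; "ft_torque": the same for the moment, N m; "opening": finger opening in m.
Only numpy, scipy, OpenCV 4.12 (cv2) and the standard library are available. Lean on these libraries where they do the work, as an engineer would, in place of code of your own. Each camera call takes 0.05 s, during which the arm holds its last target. There are 200 camera calls.

## Working session

There is one attempt and no reset: what is moved stays moved. The work goes in short steps, Python scripts to look and compute and a tool call to move; the robot and the scene stay as the last step left them, time stands still between calls to the robot, and variables do not carry over. Pictures are saved under pics/ and viewed, about 8 in all and at most 12, crops included, and the job is handed in when it is done.

Besides the shell and the picture viewer there is one more tool, called after "Request:" as name(argument=value, ...) on one line, values as JSON. play_rows: Moves the arm, as the interface text tells. Its arguments: {"type":"object","properties":{"plan":{"type":"array"}},"required":["plan"]}

```bash
ls; mkdir -p pics
python3 - <<'E'
from plant import manip
import cv2,numpy as np
s=manip.get_state();print({k:np.round(v,3) for k,v in s.items()})
for n in("top","side"):
    im,d=manip.grab_frame(n);np.savez(f"pics/{n}0.npz",im=im,d=d)
    cv2.imwrite(f"pics/{n}0.png",cv2.resize(im[:,:,::-1],(768,576),interpolation=cv2.INTER_CUBIC))
    p=manip.camera_params(n);print(n,p)
E
```

```text
pics
{'t': np.float64(0.0), 'joint_positions': array([-1.421,  0.159,  1.598, -0.   ,  1.386, -0.21 ]), 'qd': array([ 0.001,  0.   ,  0.002, -0.001,  0.   ,  0.   ]), 'effort': array([-2.0000e-03, -3.9600e+01, -3.3142e+01, -0.0000e+00,  9.0000e-03,
       -0.0000e+00]), 'tcp_pos': array([ 0.202, -0.538,  0.23 ]), 'tool_rot': array([-3.089, -0.562, -0.   ]), 'ft_force': array([-0.198,  0.236,  0.145]), 'ft_torque': array([ 0.007, -0.022,  0.021]), 'opening': np.float64(0.086)}
top {'intrinsics': array([[350.61147932,   0.        , 252.08933521],
       [  0.        , 350.61147932, 191.62390154],
       [  0.        ,   0.        ,   1.        ]]), 'k1': -0.1025630912114261, 'T': array([[ 0.02243215, -0.99552356,  0.09181313,  0.33585612],
       [-0.99963661, -0.02096175,  0.01694833, -0.02951159],
       [-0.0149479 , -0.09215995, -0.99563201,  0.96462026],
       [ 0.        ,  0.        ,  0.        ,  1.        ]])}
side {'intrinsics': array([[416.47499216,   0.        , 262.38112063],
       [  0.        , 416.47499216, 193.60243586],
       [  0.        ,   0.        ,   1.        ]]), 'k1': -0.09509309520529038, 'T': array([[ 0.99322383, -0.02496559,  0.11350397,  0.2736087 ],
       [-0.11337237, -0.42290959,  0.89905183, -0.98633738],
       [ 0.02555655, -0.90582791, -0.42287429,  0.56227424],
       [ 0.        ,  0.        ,  0.        ,  1.        ]])}
```

View pics/top0.png

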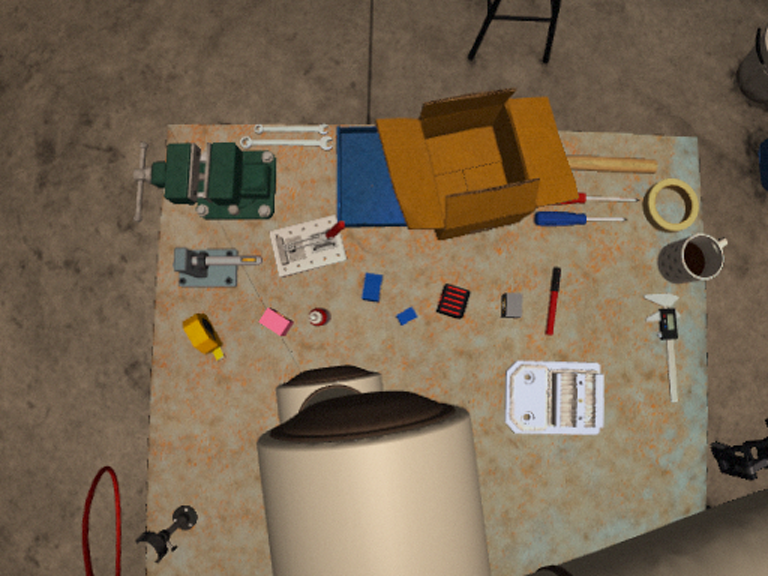

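View pics/side0.png

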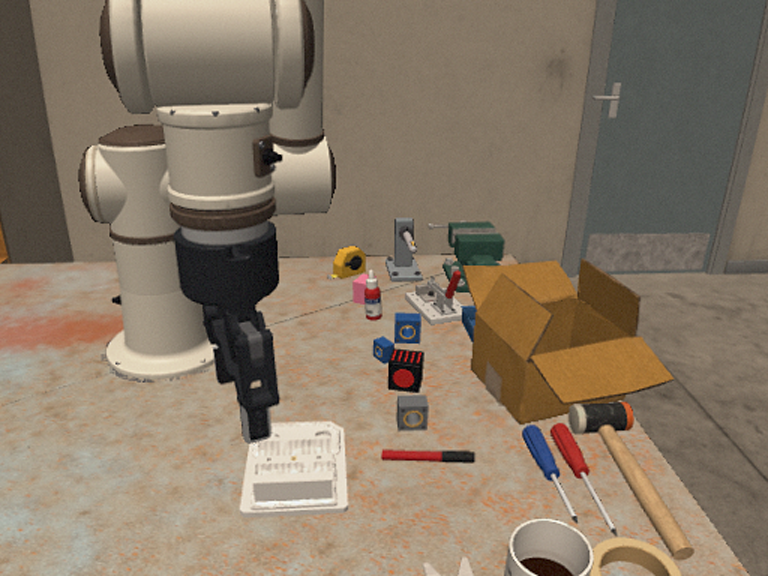

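Top view (768-px scale): the stand is at (210,265), with its rod pointing right to (260,260), which is world −y. The grey block is at (511,305) and the cap at (453,301), with its red boss toward the side camera (−y), so its open end already faces the rod. 
Blue candidates are the larger one at (372,287), the smaller one at (406,316), and the pink one at (276,321). I choose (372,287).

```bash
cat > h.py <<'E'
import numpy as np,cv2
from plant import manip
def rays(n,uv):
    p=manip.camera_params(n);K=p["intrinsics"]
    s=cv2.undistortPoints(np.float64(uv).reshape(-1,1,2),K,np.array([p["k1"],0,0,0,0.])).reshape(-1,2)
    return p["T"],np.c_[s,np.ones(len(s))]
def cloud(n,d):
    v,u=np.mgrid[:384,:512];T,r=rays(n,np.c_[u.ravel(),v.ravel()])
    return ((r*d.reshape(-1,1))@T[:3,:3].T+T[:3,3]).reshape(384,512,3)
def onplane(n,uv,z):
    T,r=rays(n,uv);w=r@T[:3,:3].T;return T[:3,3]+w*((z-T[2,3])/w[:,2])[:,None]
E
python3 - <<'E'
from h import *
f=np.load("pics/top0.npz");im,d=f["im"],f["d"];P=cloud("top",d)
print("bench z",np.median(P[200:215,150:330:,2]))
hsv=cv2.cvtColor(im,cv2.COLOR_RGB2HSV)
for n,(c,r),h in (("grey",(341,203),.042),("cap",(302,200),.05),("blue",(248,191),.046),("blue_s",(271,211),.03),("pink",(184,214),.04)):
    w=14
    S=np.zeros((384,512),bool);S[r-w:r+w,c-w:c+w]=1
    z=P[...,2];top=np.median(z[r-2:r+3,c-2:c+3])
    m=(S&(abs(z-top)<.008)).astype(np.uint8)
    k,l,st,ce=cv2.connectedComponentsWithStats(m);i=l[r,c]
    ct=cv2.findContours((l==i).astype(np.uint8),cv2.RETR_EXTERNAL,cv2.CHAIN_APPROX_NONE)[0][0].reshape(-1,2)
    X=onplane("top",ct,top)[:,:2]
    rc=cv2.minAreaRect((X*1000).astype(np.float32))
    cen=onplane("top",[ce[i]],top)[0]
    print(n,"top z",top.round(4),"n",st[i,4],"cen",cen.round(4),"rect(mm)",np.round(rc[0],1),np.round(rc[1],1),round(rc[2],1))
# rod
z=P[...,2];S=np.zeros_like(z,bool);S[150:205,105:190]=1
Q=P[S&(z>.085)&(z<.135)]
print("rod/stand",len(Q));
for q in Q[np.argsort(Q[:,1])]: print(q.round(3),end=' ')
crop=lambda im,a,b,c,e,s:cv2.resize(im[a:b,c:e,::-1],None,fx=s,fy=s,interpolation=cv2.INTER_CUBIC)
g=np.load("pics/side0.npz")["im"]
A=crop(im,150,230,110,360,3.2);B=crop(g,140,300,230,355,2.4)
o=np.zeros((600,800,3),np.uint8);A=A[:,:800];o[:A.shape[0],:A.shape[1]]=A
B=cv2.resize(B,(260,333));o[260:593,0:260]=B
C=cv2.resize(crop(g,140,200,240,310,7),(490,330));o[260:590,290:780]=C[:, :490]
cv2.imwrite("pics/crop1.png",o)
E
```

```text
bench z -1.5177925742071441e-05
grey top z 0.0413 n 181 cen [ 0.3962 -0.2525  0.0413] rect(mm) [ 395.9 -253.7] [42.6 29.4] 0.1
cap top z 0.0495 n 314 cen [ 0.4005 -0.1463  0.0495] rect(mm) [ 400.7 -146.3] [42.9 50.5] 73.8
blue top z 0.0455 n 200 cen [ 0.4228 -0.0032  0.0455] rect(mm) [422.8  -3.3] [30.2 46.4] 83.3
blue_s top z 0.0318 n 97 cen [ 0.3735 -0.0655  0.0318] rect(mm) [373.6 -65.4] [20.9 32.4] 32.1
pink top z 0.0452 n 213 cen [0.3575 0.1682 0.0452] rect(mm) [357.5 168.2] [47.8 31. ] 59.4
rod/stand 555
[0.455 0.181 0.104] [0.458 0.182 0.101] [0.461 0.182 0.1  ] [0.455 0.184 0.105] [0.458 0.184 0.104] [0.46  0.184 0.104] [0.463 0.184 0.104] [0.453 0.185 0.099] [0.452 0.186 0.106] [0.462 0.186 0.107] [0.458 0.186 0.105] [0.455 0.186 0.104] [0.46  0.187 0.104] [0.453 0.188 0.105] [0.455 0.189 0.105] [0.46  0.189 0.104] [0.458 0.189 0.104] [0.451 0.189 0.101] [0.463 0.189 0.103] [0.465 0.19  0.103] [0.457 0.19  0.108] [0.462 0.191 0.108] [0.455 0.191 0.106] [0.453 0.191 0.104] [0.46  0.191 0.105] [0.45  0.192 0.101] [0.466 0.192 0.102] [0.457 0.193 0.109] [0.459 0.193 0.109] [0.4
[... 9812 characters left out ...]
 [0.436 0.318 0.119] [0.465 0.319 0.122] [0.461 0.319 0.121] [0.45  0.32  0.124] [0.473 0.32  0.122] [0.44  0.32  0.122] [0.445 0.32  0.123] [0.438 0.32  0.122] [0.435 0.32  0.121] [0.443 0.32  0.122] [0.435 0.32  0.102] [0.455 0.32  0.124] [0.458 0.32  0.124] [0.465 0.32  0.126] [0.468 0.32  0.12 ] [0.462 0.32  0.125] [0.46  0.32  0.124] [0.467 0.32  0.125] [0.448 0.321 0.122] [0.453 0.321 0.122] [0.44  0.321 0.126] [0.47  0.322 0.123] [0.443 0.322 0.124] [0.453 0.322 0.124] [0.438 0.323 0.122] [0.462 0.323 0.125] [0.445 0.323 0.122] [0.448 0.323 0.122] [0.45  0.323 0.123] [0.455 0.323 0.123] [0.47  0.323 0.125] [0.46  0.323 0.123] [0.465 0.324 0.122] [0.458 0.324 0.121] [0.468 0.324 0.122]
```

View pics/crop1.png

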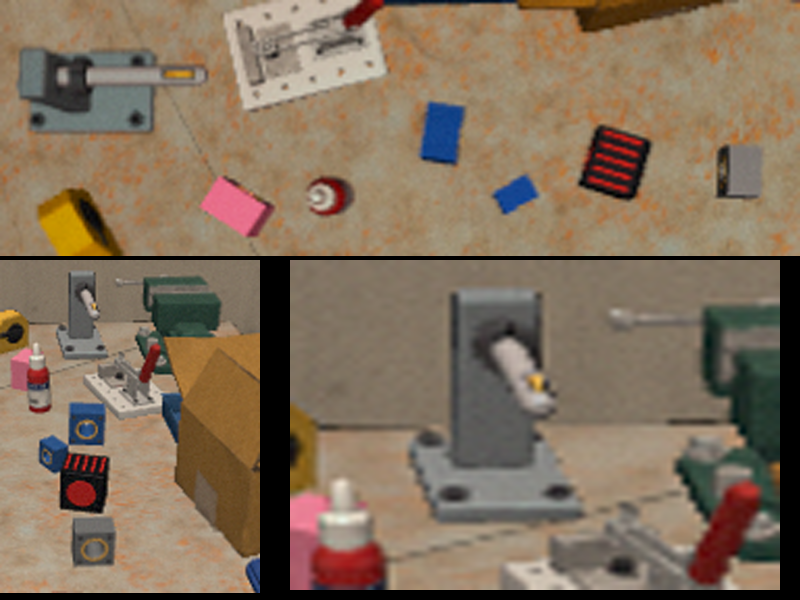

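The crop confirms the choice: the larger blue block (top view, (440,130) in the crop) has a brass-ringed bore, and the smaller blue one at (515,193) and the pink one at (237,206) are left alone. The measured heights and sizes match the description. Next I fit the rod axis and start moving.

```bash
cat >> h.py <<'E'
from scipy.spatial.transform import Rotation as R
def delta(x,y,z,yaw):
    s=manip.get_state();q=R.from_rotvec(s["tool_rot"]);p=np.array(s["tcp_pos"])
    a=np.radians(yaw);X=np.array([np.cos(a),np.sin(a),0]);Z=np.array([0,0,-1.]);G=R.from_matrix(np.c_[X,np.cross(Z,X),Z])
    print("pos",p.round(4),"F",np.round(s["ft_force"],1),"open",round(float(s["opening"]),4),"t",round(s["t"],2))
    print("shift mm, current axes",(1000*q.inv().apply(np.array([x,y,z])-p)).round(1),"in goal axes",(1000*G.inv().apply(np.array([x,y,z])-p)).round(1),"turn deg",np.degrees((q.inv()*G).as_rotvec()).round(2))
E
python3 - <<'E'
from h import *
f=np.load("pics/top0.npz");im,d=f["im"],f["d"];P=cloud("top",d);z=P[...,2]
S=np.zeros_like(z,bool);S[150:205,105:190]=1
Q=P[S&(z>.095)&(z<.118)&(P[...,1]<.274)&(P[...,1]>.18)]
b=np.arange(.186,.274,.008);C=[]
for a in b:
    q=Q[(Q[:,1]>=a)&(Q[:,1]<a+.008)];C.append(((q[:,0].max()+q[:,0].min())/2,np.median(q[:,0])))
C=np.array(C);print(C.round(4).tolist());print(np.polyfit(b+.004,C[:,0],1),np.polyfit(b+.004,C[:,1],1), np.polyfit(Q[:,1],Q[:,0],1))
# circle-fit centre
from scipy.optimize import least_squares
Q2=Q[(Q[:,1]>.212)]
r=least_squares(lambda v:np.hypot(Q2[:,0]-v[0]-v[1]*(Q2[:,1]-.22),Q2[:,2]-v[2])-.008,[.457,0,.1],loss='soft_l1',f_scale=.001);print("axis x at y=.22,slope,z",r.x)
delta(.3962,-.253,.06,90)
E
```

```text
Traceback (most recent call last):
ValueError: zero-size array to reduction operation maximum which has no identity
```

Request:
play_rows(plan=[0,0,0,0,0,-9.9,1,0,0,0,0,0,-9.9,1,0,0,0,0,0,-9.9,1,0,0,0,0,0,-9.9,1,0,0,0,0,0,-9.9,1,0,0,0,0,0,-9.9,1,0,0,0,0,0,-9.9,1,0.05,0.035,0,0,0,0,1,0.05,0.035,0,0,0,0,1,0.05,0.035,0,0,0,0,1])

```text
t: 1.35
tcp_pos: [0.3012, -0.3794, 0.2255]
tool_rot: [-2.178, -2.251, -0.011]
ft_force: [1.2, 1.3, 0.6]
opening: 0.0858
```

Run:
```python
from h import *
delta(.3962,-.253,.06,90)
```

```text
pos [ 0.3012 -0.3794  0.2255] F [1.2 1.3 0.6] open 0.0858 t 1.35
shift mm, current axes [121.1  99.4 166.9] in goal axes [126.4  95.  165.5] turn deg [-0.1  -0.7   1.89]
```

Request:
play_rows(plan=[0.04,0.033,0.02,0,-0.7,1.9,1,0.043,0.032,0.03,0,0,0,1,0.043,0.03,0.04,0,0,0,1,0,0,0.04,0,0,0,1,0,0,0,0,0,0,1])

```text
t: 1.98
tcp_pos: [0.3961, -0.2468, 0.0951]
tool_rot: [-2.216, -2.226, 0.002]
ft_force: [0.5, 1.0, -0.4]
opening: 0.085
```

Run:
```python
from h import *
from scipy.optimize import least_squares
f=np.load("pics/top0.npz");P=cloud("top",f["d"]);z=P[...,2]
S=np.zeros_like(z,bool);S[150:205,105:190]=1
Q=P[S&(z>.095)&(z<.118)&(P[...,1]<.274)&(P[...,1]>.189)]
Q2=Q[(Q[:,1]>.212)]
for q in(Q,Q2):
    b=(q[:,1]-.22)
    r=least_squares(lambda v:np.hypot(q[:,0]-v[0]-v[1]*b,q[:,2]-v[2])-.008,[.457,0,.1],loss='soft_l1',f_scale=.001);print("axis x at y=.22,slope,z",r.x.round(4),"lin",np.polyfit(b,q[:,0],1))
delta(.3962,-.253,.004,90)
# gray block from above near current: recheck
f=P[190:218,325:358];m=(f[...,2]>.036);q=f[m];print(len(q),q.min(0).round(4),q.max(0).round(4))
```

```text
axis x at y=.22,slope,z [ 0.4578 -0.0156  0.0996] lin [-0.01694443  0.45705792]
axis x at y=.22,slope,z [ 0.4578 -0.0165  0.0993] lin [-0.01407359  0.45698041]
pos [ 0.3961 -0.2468  0.0951] F [ 0.5  1.  -0.4] open 0.085 t 1.98
shift mm, current axes [-6.1  0.2 91.1] in goal axes [-6.2  0.1 91.1] turn deg [-0.07  0.05  0.25]
179 [ 0.3359 -0.2684  0.0372] [ 0.4173 -0.0295  0.9646]
```

Request:
play_rows(plan=[-0.006,0,0.03,0,0,0.2,1,0,0,0.03,0,0,0,1,0,0,0.025,0,0,0,1,0,0,0.005,0,0,0,1,0,0,0,0,0,0,1])

```text
t: 2.6
tcp_pos: [0.4003, -0.2607, 0.0116]
tool_rot: [2.216, 2.209, -0.003]
ft_force: [-0.1, -0.8, -0.0]
opening: 0.0853
```

Run:
```python
from h import *
delta(.3962,-.253,.004,90)
im,d=manip.grab_frame("side");cv2.imwrite("pics/s1.png",cv2.resize(im[200:320,180:380,::-1],(800,480),interpolation=cv2.INTER_CUBIC))
```

```text
pos [ 0.4003 -0.2607  0.0116] F [-0.1 -0.8 -0. ] open 0.0853 t 2.6
shift mm, current axes [ 7.8 -4.2  7.5] in goal axes [ 7.7 -4.1  7.6] turn deg [ 0.44  0.62 -0.17]
```

View pics/s1.png

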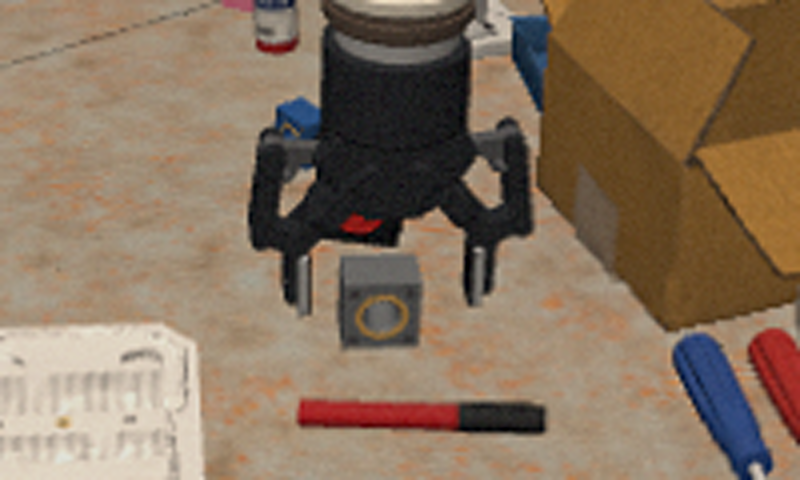

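The pads straddle the grey block at crop (380,300). The TCP has drifted a few mm, so I correct it before closing.

Request:
play_rows(plan=[0.007,-0.004,0.005,0.4,0.6,-0.2,1,0,0,0,0,0,0,1,0,0,0,0,0,0,1])

```text
t: 3.02
tcp_pos: [0.3975, -0.2548, 0.0088]
tool_rot: [2.217, 2.219, 0.001]
ft_force: [0.1, 1.7, -0.4]
opening: 0.0855
```

Run:
```python
from h import *
delta(.3962,-.253,.004,90)
```

```text
pos [ 0.3975 -0.2548  0.0088] F [ 0.1  1.7 -0.4] open 0.0855 t 3.02
shift mm, current axes [ 1.8 -1.4  4.8] in goal axes [ 1.8 -1.3  4.8] turn deg [0.21 0.18 0.04]
```

Request:
play_rows(plan=[0.0015,-0.001,0.0035,0.2,0.2,0,1,0,0,0,0,0,0,1,0,0,0,0,0,0,0,0,0,0,0,0,0,0,0,0,0,0,0,0,0,0,0,0,0,0,0,0,0,0,0,0,0,0,0])

```text
t: 3.9
tcp_pos: [0.3968, -0.2535, 0.0054]
tool_rot: [2.22, 2.222, 0.0]
ft_force: [-0.0, 0.1, -0.1]
opening: 0.0419
```

Run:
```python
from h import *
delta(.3962,-.253,.004,90)
```

```text
pos [ 0.3968 -0.2535  0.0054] F [-0.   0.1 -0.1] open 0.0419 t 3.9
shift mm, current axes [ 0.5 -0.6  1.4] in goal axes [ 0.5 -0.6  1.4] turn deg [ 0.02 -0.    0.05]
```

Request:
play_rows(plan=[0,0,-0.05,0,0,0,0,0,0,-0.05,0,0,0,0,0.05,0.012,-0.03,0,0,0.2,0,0.058,0.013,0,0,0,0.2,0,0.058,0.013,0,0,0,0.2,0,0.058,0.012,0,0,0,0.2,0,0.058,0.012,0,0,0,0,0,0.058,0,0,0,0,0,0,0.02,0,0,0,0,0,0,0,0,0,0,0,0,0])

```text
t: 5.15
tcp_pos: [0.4636, 0.1171, 0.1399]
tool_rot: [2.239, 2.203, 0.005]
ft_force: [1.4, -0.5, -0.8]
opening: 0.0411
```

Run:
```python
from h import *
delta(.459,.145,.0844,90.9)
```

```text
pos [0.4636 0.1171 0.1399] F [ 1.4 -0.5 -0.8] open 0.0411 t 5.15
shift mm, current axes [27.7 -5.2 55.6] in goal axes [28.  -4.2 55.5] turn deg [ 0.15 -0.09 -1.84]
```

Request:
play_rows(plan=[0.012,-0.002,0.018,0,0,-1.0,0,0.012,-0.002,0.018,0,0,-0.8,0,0,0,0.015,0,0,0,0,0,0,0,0,0,0,0,0,0,0,0,0,0,0])

```text
t: 5.78
tcp_pos: [0.4607, 0.1372, 0.0876]
tool_rot: [2.207, 2.233, 0.003]
ft_force: [-0.6, -0.0, -0.8]
opening: 0.0411
```

Run:
```python
from h import *
delta(.459,.150,.0844,90.9)
```

```text
pos [0.4607 0.1372 0.0876] F [-0.6 -0.  -0.8] open 0.0411 t 5.78
shift mm, current axes [12.8 -1.5  3.2] in goal axes [12.9 -1.5  3.2] turn deg [ 0.17  0.03 -0.24]
```

Request:
play_rows(plan=[0.012,-0.0015,0.003,0.1,0,-0.2,0,0,0,0,0,0,0,0,0,0,0,0,0,0,0])

```text
t: 6.15
tcp_pos: [0.4602, 0.1496, 0.0858]
tool_rot: [2.203, 2.235, 0.004]
ft_force: [-1.1, 0.5, -1.0]
opening: 0.0412
```

Run:
```python
from h import *
delta(.459,.180,.0844,90.9)
im,d=manip.grab_frame("top");np.savez("pics/t2.npz",im=im,d=d)
im2,d=manip.grab_frame("side")
o=np.zeros((600,800,3),np.uint8)
o[:,:400]=cv2.resize(im[140:215,120:170,::-1],(400,600),interpolation=cv2.INTER_CUBIC)
o[:,400:]=cv2.resize(im2[130:220,250:310,::-1],(400,600),interpolation=cv2.INTER_CUBIC)
cv2.imwrite("pics/s2.png",o)
```

```text
pos [0.4602 0.1496 0.0858] F [-1.1  0.5 -1. ] open 0.0412 t 6.15
shift mm, current axes [30.4 -0.7  1.4] in goal axes [30.4 -0.7  1.4] turn deg [ 0.22  0.02 -0.07]
```

View pics/s2.png

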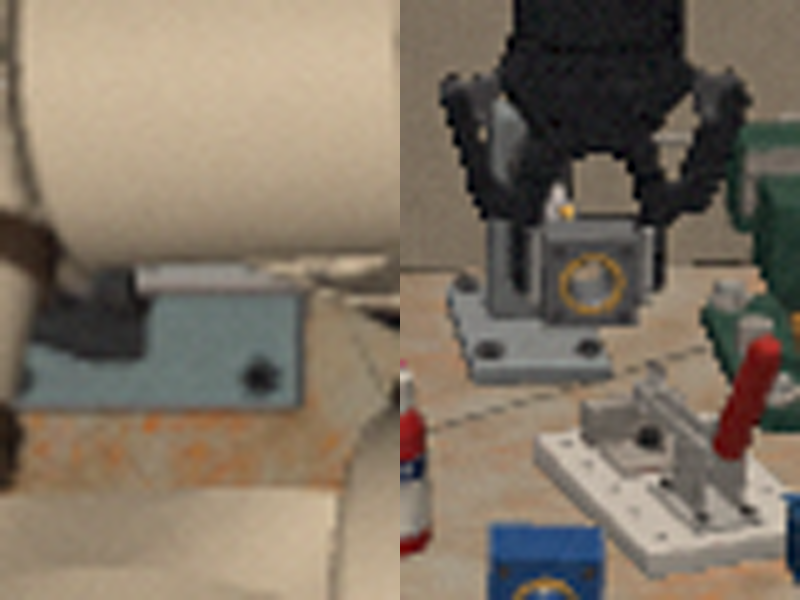

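Side crop: the held block's bore at (593,284) is just in front of the rod, with the nose and spring visible above it at (560,205). This agrees with the numbers, so I advance in small steps and watch the force.

Request:
play_rows(plan=[0.01,-0.0006,0.001,0.1,0,0,0,0.01,0,0,0,0,0,0,0.004,0,0,0,0,0,0,0,0,0,0,0,0,0])

```text
t: 6.75
tcp_pos: [0.459, 0.1755, 0.0847]
tool_rot: [2.204, 2.237, 0.002]
ft_force: [-0.0, -0.1, -1.6]
opening: 0.0413
```

Run:
```python
from h import *
delta(.458,.20,.0844,90.9)
```

```text
pos [0.459  0.1755 0.0847] F [-0.  -0.1 -1.6] open 0.0413 t 6.75
shift mm, current axes [24.5 -0.7  0.3] in goal axes [24.5 -0.7  0.3] turn deg [ 0.11  0.01 -0.05]
```

Request:
play_rows(plan=[0.004,-0.0005,0,0,0,0,0,0.004,0,0,0,0,0,0,0.004,0,0,0,0,0,0,0,0,0,0,0,0,0])

```text
t: 7.25
tcp_pos: [0.4591, 0.1881, 0.0855]
tool_rot: [2.204, 2.235, 0.003]
ft_force: [-0.5, 1.6, 1.1]
opening: 0.0416
```

Request:
play_rows(plan=[0.005,0,0,0,0,0,0,0.005,0,0,0,0,0,0,0.005,0,0,0,0,0,0,0,0,0,0,0,0,0])

```text
t: 7.75
tcp_pos: [0.4587, 0.204, 0.0855]
tool_rot: [2.204, 2.236, 0.003]
ft_force: [-1.1, 0.4, 1.4]
opening: 0.0417
```

Run:
```python
from h import *
delta(.4573,.255,.0844,90.9)
```

```text
pos [0.4587 0.204  0.0855] F [-1.1  0.4  1.4] open 0.0417 t 7.75
shift mm, current axes [51.  -0.7  1.1] in goal axes [51.  -0.6  1.1] turn deg [ 0.17  0.04 -0.07]
```

Request:
play_rows(plan=[0.006,-0.0005,0.0005,0,0,0,0,0.006,0,0,0,0,0,0,0.006,0,0,0,0,0,0,0.006,-0.0003,0,0,0,0,0,0.006,0,0,0,0,0,0,0.006,0,0,0,0,0,0,0,0,0,0,0,0,0])

```text
t: 8.62
tcp_pos: [0.4567, 0.243, 0.0841]
tool_rot: [2.204, 2.237, 0.002]
ft_force: [-0.5, 1.4, -0.8]
opening: 0.0413
```

Run:
```python
from h import *
delta(.4573,.2615,.0844,90.9)
```

```text
pos [0.4567 0.243  0.0841] F [-0.5  1.4 -0.8] open 0.0413 t 8.62
shift mm, current axes [18.5  0.9 -0.3] in goal axes [18.5  0.9 -0.3] turn deg [ 0.1   0.01 -0.06]
```

Request:
play_rows(plan=[0.004,0.0004,0,0,0,0,0,0.004,0,0,0,0,0,0,0.003,0,0,0,0,0,0,0,0,0,0,0,0,0])

```text
t: 9.12
tcp_pos: [0.457, 0.2546, 0.0841]
tool_rot: [2.205, 2.236, 0.002]
ft_force: [0.9, -0.3, -0.8]
opening: 0.0416
```

Request:
play_rows(plan=[0.002,0,0,0,0,0,0,0.002,0,0,0,0,0,0,0,0,0,0,0,0,0])

```text
t: 9.5
tcp_pos: [0.4569, 0.2587, 0.0841]
tool_rot: [2.205, 2.236, 0.002]
ft_force: [-0.1, -0.2, -0.7]
opening: 0.0413
```

Request:
play_rows(plan=[0.001,0,0,0,0,0,0,0.001,0,0,0,0,0,0,0,0,0,0,0,0,0])

```text
t: 9.88
tcp_pos: [0.4569, 0.2608, 0.0841]
tool_rot: [2.205, 2.236, 0.002]
ft_force: [0.2, -1.1, -0.2]
opening: 0.0415
```

Request:
play_rows(plan=[0.001,0,0,0,0,0,0,0,0,0,0,0,0,0])

```text
t: 10.12
tcp_pos: [0.4569, 0.2619, 0.0841]
tool_rot: [2.205, 2.236, 0.002]
ft_force: [-0.9, -0.4, -1.6]
opening: 0.0412
```

Request:
play_rows(plan=[0.001,0,0,0,0,0,0,0,0,0,0,0,0,0])

```text
t: 10.38
tcp_pos: [0.4569, 0.2626, 0.0841]
tool_rot: [2.204, 2.236, 0.001]
ft_force: [-0.1, -0.0, -0.5]
opening: 0.0419
```

Request:
play_rows(plan=[0.001,0,0,0,0,0,0,0,0,0,0,0,0,0])

```text
t: 10.62
tcp_pos: [0.4569, 0.2626, 0.0841]
tool_rot: [2.203, 2.235, -0.002]
ft_force: [-0.7, 0.2, -0.8]
opening: 0.0417
```

Request:
play_rows(plan=[0.0007,0,0,0,0,0,0,0,0,0,0,0,0,0])

```text
t: 10.88
tcp_pos: [0.4569, 0.2626, 0.0841]
tool_rot: [2.202, 2.235, -0.004]
ft_force: [-0.4, -1.8, 0.9]
opening: 0.0415
```

Request:
play_rows(plan=[0.0015,0,0,0,0,0,0])

```text
t: 11.0
tcp_pos: [0.4569, 0.2627, 0.0841]
tool_rot: [2.2, 2.234, -0.008]
ft_force: [-0.7, -13.2, 2.7]
opening: 0.0412
```

Request:
play_rows(plan=[0.003,0,0,0,0,0,0])

```text
t: 11.12
tcp_pos: [0.4569, 0.2627, 0.0842]
tool_rot: [2.195, 2.233, -0.017]
ft_force: [-0.6, -20.7, 6.3]
opening: 0.0414
```

Request:
play_rows(plan=[-0.0003,0,0,0,0,0,0,0,0,0,0,0,0,0,0,0,0,0,0,0,1,0,0,0,0,0,0,1,0,0,0,0,0,0,1,0,0,0,0,0,0,1])

```text
t: 11.88
tcp_pos: [0.4574, 0.2641, 0.0847]
tool_rot: [2.196, 2.234, -0.012]
ft_force: [-0.0, 0.1, -0.7]
opening: 0.0854
```

Run:
```python
from h import *
delta(.4573,.2615,.16,90.9)
```

```text
pos [0.4574 0.2641 0.0847] F [-0.   0.1 -0.7] open 0.0854 t 11.88
shift mm, current axes [ -3.4  -0.  -75.3] in goal axes [ -2.6  -0.1 -75.3] turn deg [0.06 0.68 0.07]
```

Request:
play_rows(plan=[0,0,-0.03,0,0.7,0,1,0,0,-0.05,0,0,0,1,-0.05,-0.006,-0.01,0,0,1.5,1,-0.055,-0.006,0,0,0,2,1,-0.055,-0.006,0,0,0,2,1,-0.05,-0.006,0,0,0,2,1,-0.02,0,0,0,0,0,1,0,0,0,0,0,0,1])

```text
t: 12.88
tcp_pos: [0.4251, 0.0294, 0.1789]
tool_rot: [2.344, 2.085, 0.007]
ft_force: [-0.3, 0.5, 0.7]
opening: 0.0853
```

Run:
```python
from h import *
delta(.4228,-.0033,.06,83.3)
```

```text
pos [0.4251 0.0294 0.1789] F [-0.3  0.5  0.7] open 0.0853 t 12.88
shift mm, current axes [-32.7   0.8 118.9] in goal axes [-32.7   1.6 118.9] turn deg [ 0.38 -0.02  0.02]
```

Request:
play_rows(plan=[-0.014,0,0.03,0.3,0,0,1,-0.014,0,0.035,0,0,0,1,0,0,0.03,0,0,0,1,0,0,0,0,0,0,1])

```text
t: 13.38
tcp_pos: [0.424, 0.0039, 0.0828]
tool_rot: [2.342, 2.09, 0.007]
ft_force: [0.3, 0.8, 0.0]
opening: 0.0852
```

Run:
```python
from h import *
delta(.4228,-.0033,.008,83.3)
im,d=manip.grab_frame("side");
o=np.zeros((600,800,3),np.uint8)
o[:,:400]=cv2.resize(im[130:220,250:310,::-1],(400,600),interpolation=cv2.INTER_CUBIC)
o[:,400:]=cv2.resize(im[160:250,240:300,::-1],(400,600),interpolation=cv2.INTER_CUBIC)
cv2.imwrite("pics/s3.png",o)
```

```text
pos [0.424  0.0039 0.0828] F [0.3 0.8 0. ] open 0.0852 t 13.38
shift mm, current axes [-7.4 -0.7 74.8] in goal axes [-7.3 -0.3 74.8] turn deg [ 0.28 -0.11  0.18]
```

View pics/s3.png

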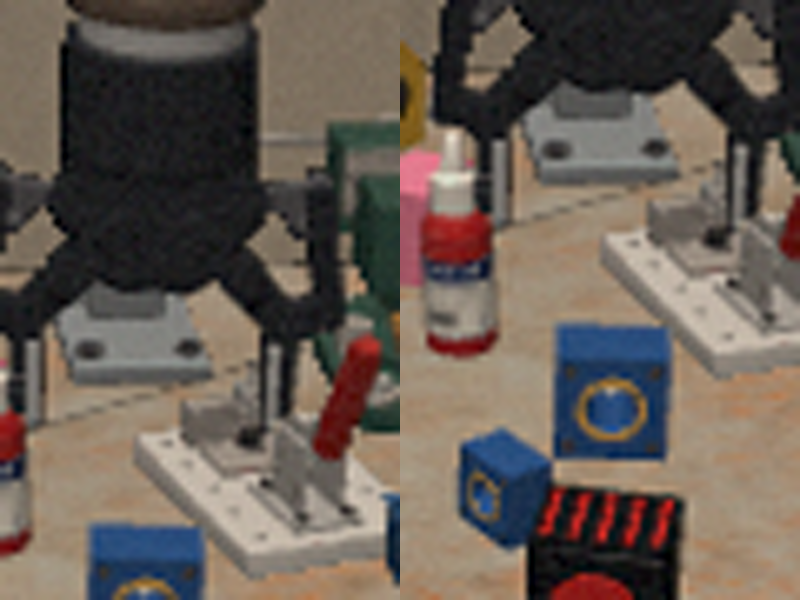

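Side crop: the fingers straddle the line above the larger blue block at (613,395). The bottle at (460,260) and the lever fixture stand clear behind it. I descend.

Request:
play_rows(plan=[-0.004,-0.0005,0.03,0.2,0,0.2,1,-0.003,0,0.03,0,0,0,1,0,0,0.005,0,0,0,1,0,0,0,0,0,0,1])

```text
t: 13.92
tcp_pos: [0.4317, -0.0031, 0.0251]
tool_rot: [2.334, 2.083, 0.018]
ft_force: [0.5, -0.0, -0.1]
opening: 0.0856
```

Run:
```python
from h import *
delta(.4228,-.0033,.006,83.3)
```

```text
pos [ 0.4317 -0.0031  0.0251] F [ 0.5 -0.  -0.1] open 0.0856 t 13.93
shift mm, current axes [-1.2 -9.2 18.9] in goal axes [-1.2 -8.8 19.1] turn deg [1.03 0.02 0.19]
```

Request:
play_rows(plan=[-0.001,-0.007,0.008,1,0,0.2,1,0,0,0.005,0,0,0,1,0,0,0,0,0,0,1,0,0,0,0,0,0,1])

```text
t: 14.42
tcp_pos: [0.4267, -0.0036, 0.014]
tool_rot: [2.344, 2.085, 0.003]
ft_force: [0.4, 0.0, -0.5]
opening: 0.0856
```

Run:
```python
from h import *
delta(.4228,-.0033,.006,83.3)
```

```text
pos [ 0.4267 -0.0036  0.014 ] F [ 0.4  0.  -0.5] open 0.0856 t 14.43
shift mm, current axes [-0.1 -4.   8. ] in goal axes [-0.1 -4.   8. ] turn deg [0.26 0.07 0.01]
```

Request:
play_rows(plan=[0,-0.004,0.004,0.2,0,0,1,0,0,0.004,0,0,0,1,0,0,0,0,0,0,1,0,0,0,0,0,0,1])

```text
t: 14.92
tcp_pos: [0.4225, -0.0032, 0.0055]
tool_rot: [2.346, 2.087, -0.001]
ft_force: [0.3, -0.1, 0.4]
opening: 0.0856
```

Run:
```python
from h import *
delta(.4228,-.0033,.006,83.3)
```

```text
pos [ 0.4225 -0.0032  0.0055] F [ 0.3 -0.1  0.4] open 0.0856 t 14.93
shift mm, current axes [-0.1  0.3 -0.5] in goal axes [-0.1  0.3 -0.5] turn deg [0.04 0.07 0.01]
```

Request:
play_rows(plan=[0,0,0,0,0,0,0,0,0,0,0,0,0,0,0,0,0,0,0,0,0,0,0,0,0,0,0,0,0,0,0,0,0,0,0])

```text
t: 15.55
tcp_pos: [0.423, -0.0033, 0.0059]
tool_rot: [2.346, 2.087, 0.0]
ft_force: [-0.2, 0.2, 0.8]
opening: 0.045
```

Run:
```python
from h import *
delta(.459,.145,.15,90.9)
```

```text
pos [ 0.423  -0.0033  0.0059] F [-0.2  0.2  0.8] open 0.045 t 15.55
shift mm, current axes [ 151.3   18.8 -144.3] in goal axes [ 147.7   38.4 -144.1] turn deg [ 0.09  0.08 -7.59]
```

Request:
play_rows(plan=[0,0,-0.04,0,0,0,0,0,0,-0.045,0,0,-2,0,0,0,-0.03,0,0,-3,0,0.04,0.012,0,0,0,-2.5,0,0.045,0.012,0,0,0,0,0,0.03,0.01,0,0,0,0,0,0,0,0,0,0,0,0,0,0,0,0,0,0,0])

```text
t: 16.55
tcp_pos: [0.4551, 0.1148, 0.1222]
tool_rot: [-2.202, -2.238, 0.004]
ft_force: [0.1, -0.3, -1.9]
opening: 0.0457
```

Run:
```python
from h import *
delta(.459,.148,.0829,90.9)
```

```text
pos [0.4551 0.1148 0.1222] F [ 0.1 -0.3 -1.9] open 0.0457 t 16.55
shift mm, current axes [33.2  4.6 39.3] in goal axes [33.1  4.4 39.3] turn deg [-0.18  0.03  0.04]
```

Request:
play_rows(plan=[0.013,0.002,0.013,0,0,0,0,0.014,0.001,0.013,0,0,0,0,0,0,0.008,0,0,0,0,0,0,0,0,0,0,0,0,0,0,0,0,0,0])

```text
t: 17.18
tcp_pos: [0.4563, 0.1418, 0.0843]
tool_rot: [-2.204, -2.234, 0.008]
ft_force: [-0.3, -0.6, -0.9]
opening: 0.0455
```

Run:
```python
from h import *
delta(.459,.160,.0829,90.9)
```

```text
pos [0.4563 0.1418 0.0843] F [-0.3 -0.6 -0.9] open 0.0455 t 17.18
shift mm, current axes [18.2  3.   1.4] in goal axes [18.2  3.   1.4] turn deg [-0.36  0.06 -0.12]
```

Request:
play_rows(plan=[0.007,0.0025,0.0012,-0.3,0,-0.1,0,0.005,0,0,0,0,0,0,0,0,0,0,0,0,0,0,0,0,0,0,0,0])

```text
t: 17.68
tcp_pos: [0.4597, 0.1546, 0.0841]
tool_rot: [2.203, 2.237, 0.001]
ft_force: [-0.1, -0.1, -1.5]
opening: 0.0453
```

Run:
```python
from h import *
delta(.4587,.170,.0829,90.9)
```

```text
pos [0.4597 0.1546 0.0841] F [-0.1 -0.1 -1.5] open 0.0453 t 17.68
shift mm, current axes [15.4 -0.8  1.2] in goal axes [15.4 -0.7  1.2] turn deg [ 0.09  0.06 -0.03]
```

Request:
play_rows(plan=[0.006,-0.0007,0.0012,0,0,0,0,0.006,0,0,0,0,0,0,0.006,0,0,0,0,0,0,0,0,0,0,0,0,0])

```text
t: 18.18
tcp_pos: [0.4587, 0.1739, 0.0829]
tool_rot: [2.203, 2.237, 0.001]
ft_force: [-0.8, -0.3, -1.5]
opening: 0.0453
```

Run:
```python
from h import *
delta(.4582,.195,.0829,90.9)
```

```text
pos [0.4587 0.1739 0.0829] F [-0.8 -0.3 -1.5] open 0.0453 t 18.18
shift mm, current axes [21.1 -0.1 -0. ] in goal axes [21.1 -0.1 -0. ] turn deg [ 0.1   0.05 -0.03]
```

Request:
play_rows(plan=[0.005,0,0,0,0,0,0,0.005,0,0,0,0,0,0,0.005,-0.0003,0,0,0,0,0,0.005,0,0,0,0,0,0,0,0,0,0,0,0,0])

```text
t: 18.8
tcp_pos: [0.4592, 0.1951, 0.084]
tool_rot: [2.202, 2.236, 0.003]
ft_force: [-1.1, 1.9, 1.1]
opening: 0.0451
```

Request:
play_rows(plan=[0.006,-0.0003,0,0,0,0,0,0.006,0,0,0,0,0,0,0.006,-0.0003,0,0,0,0,0,0.005,0,0,0,0,0,0,0,0,0,0,0,0,0])

```text
t: 19.42
tcp_pos: [0.4583, 0.2202, 0.084]
tool_rot: [2.202, 2.236, 0.004]
ft_force: [-0.7, 2.2, 0.7]
opening: 0.0455
```

Run:
```python
from h import *
delta(.4573,.2336,.0829,90.9)
```

```text
pos [0.4583 0.2202 0.084 ] F [-0.7  2.2  0.7] open 0.0455 t 19.43
shift mm, current axes [13.4 -0.8  1.1] in goal axes [13.4 -0.7  1.1] turn deg [ 0.26  0.03 -0.03]
```

Request:
play_rows(plan=[0.004,-0.0007,0.0005,0.2,0,0,0,0.004,0,0.0003,0,0,0,0,0.003,0,0,0,0,0,0,0,0,0,0,0,0,0])

```text
t: 19.92
tcp_pos: [0.4562, 0.2316, 0.0819]
tool_rot: [-2.204, -2.238, 0.003]
ft_force: [0.4, -0.2, -0.7]
opening: 0.0454
```

Request:
play_rows(plan=[0.001,0,0,0,0,0,0,0,0,0,0,0,0,0])

```text
t: 20.18
tcp_pos: [0.4562, 0.2323, 0.0819]
tool_rot: [-2.205, -2.238, 0.004]
ft_force: [0.7, -0.4, -0.7]
opening: 0.0454
```

Request:
play_rows(plan=[0.001,0,0,0,0,0,0])

```text
t: 20.3
tcp_pos: [0.4562, 0.2324, 0.0819]
tool_rot: [2.203, 2.238, -0.007]
ft_force: [-0.3, -7.3, 1.3]
opening: 0.0456
```

Request:
play_rows(plan=[0.001,0,0,0,0,0,0])

```text
t: 20.42
tcp_pos: [0.4562, 0.2323, 0.082]
tool_rot: [2.202, 2.237, -0.009]
ft_force: [-0.3, -6.3, 1.5]
opening: 0.0455
```

Request:
play_rows(plan=[0.002,0,0,0,0,0,0])

```text
t: 20.55
tcp_pos: [0.4563, 0.2323, 0.0821]
tool_rot: [2.199, 2.236, -0.015]
ft_force: [-0.9, -13.2, 2.9]
opening: 0.0454
```

Request:
play_rows(plan=[-0.0003,0,0,0,0,0,0,0,0,0,0,0,0,0,0,0,0,0,0,0,1,0,0,0,0,0,0,1,0,0,0,0,0,0,1,0,0,0,0,0,0,1])

```text
t: 21.3
tcp_pos: [0.4568, 0.2328, 0.0827]
tool_rot: [2.2, 2.236, -0.011]
ft_force: [-0.1, -0.1, 0.1]
opening: 0.0854
```

Run:
```python
from h import *
delta(.4005,-.1463,.16,73.8)
```

```text
pos [0.4568 0.2328 0.0827] F [-0.1 -0.1  0.1] open 0.0854 t 21.3
shift mm, current axes [-378.8  -62.6  -73.9] in goal axes [-379.7   51.7  -77.3] turn deg [-0.03  0.5  17.13]
```

Request:
play_rows(plan=[0,0,-0.03,0,0.5,0,1,0,0,-0.05,0,0,0,1,-0.05,-0.006,-0.01,0,0,0,1,-0.058,-0.008,0,0,0,0,1,-0.058,-0.008,0,0,0,3,1,-0.058,-0.004,0,0,0,4,1,-0.058,0,0,0,0,5,1,-0.055,0.006,0,0,0,5,1,0,0,0,0,0,0,1,0,0,0,0,0,0,1])

```text
t: 22.55
tcp_pos: [0.4208, -0.1139, 0.178]
tool_rot: [2.513, 1.877, 0.004]
ft_force: [-1.2, 0.9, -0.5]
opening: 0.0855
```

Run:
```python
from h import *
delta(.4005,-.1463,.10,73.8)
im,d=manip.grab_frame("top");np.savez("pics/t4.npz",im=im,d=d)
im2,d2=manip.grab_frame("side");np.savez("pics/s4.npz",im=im2,d=d2)
o=np.zeros((600,800,3),np.uint8)
o[:,:500]=cv2.resize(im[150:240,110:185,::-1],(500,600),interpolation=cv2.INTER_CUBIC)
o[:,500:]=cv2.resize(im2[130:220,255:300,::-1],(300,600),interpolation=cv2.INTER_CUBIC)
cv2.imwrite("pics/s4.png",o)
```

```text
pos [ 0.4208 -0.1139  0.178 ] F [-1.2  0.9 -0.5] open 0.0855 t 22.55
shift mm, current axes [-36.8 -10.7  78. ] in goal axes [-36.8 -10.5  78. ] turn deg [ 0.33  0.05 -0.28]
```

View pics/s4.png

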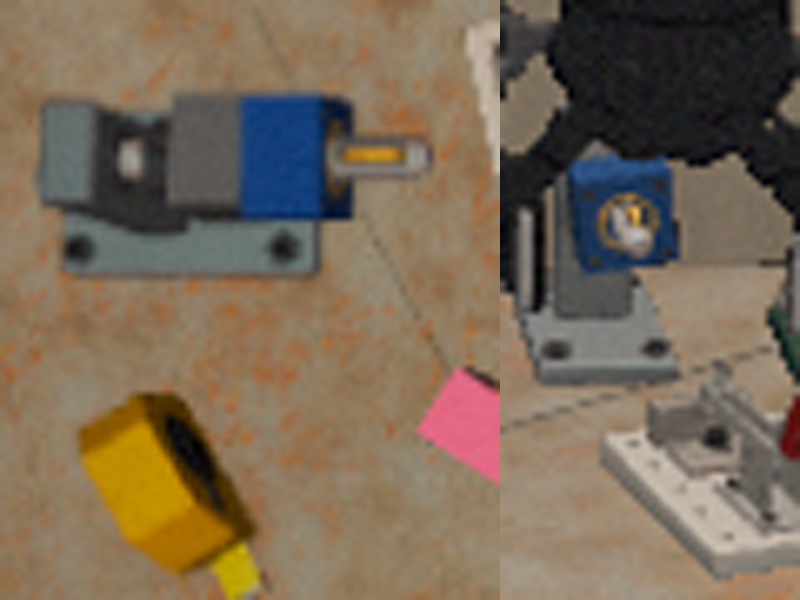

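Top crop: the grey block at (205,150) and the blue block at (285,155) are face to face on the rod against the collar, and the nose with the spring is free at (430,155). Now the cap.

Request:
play_rows(plan=[-0.015,-0.005,0.03,0.3,0,-0.3,1,-0.015,-0.005,0.03,0,0,0,1,0,0,0.015,0,0,0,1,0,0,0,0,0,0,1,0,0,0,0,0,0,1])

```text
t: 23.28
tcp_pos: [0.4052, -0.1344, 0.1022]
tool_rot: [2.495, 1.904, 0.002]
ft_force: [-0.4, -0.1, -0.5]
opening: 0.0853
```

Run:
```python
from h import *
delta(.4005,-.1463,.008,73.8)
```

```text
pos [ 0.4052 -0.1344  0.1022] F [-0.4 -0.1 -0.5] open 0.0853 t 23.27
shift mm, current axes [-12.6  -1.6  94.2] in goal axes [-12.7  -1.2  94.2] turn deg [0.17 0.05 0.9 ]
```

Request:
play_rows(plan=[-0.006,-0.001,0.02,0.2,0,0.5,1,-0.006,0,0.02,0,0,0.4,1,0,-0.001,0.015,0,0,0,1,0,-0.002,0.005,0,0,0,1,0,0,0,0,0,0,1])

```text
t: 23.9
tcp_pos: [0.4021, -0.1452, 0.0448]
tool_rot: [2.501, 1.887, 0.003]
ft_force: [0.4, 0.4, -0.3]
opening: 0.0856
```

Run:
```python
from h import *
delta(.4005,-.1463,.008,73.8)
```

```text
pos [ 0.4021 -0.1452  0.0448] F [ 0.4  0.4 -0.3] open 0.0856 t 23.9
shift mm, current axes [-1.3 -1.6 36.8] in goal axes [-1.5 -1.3 36.8] turn deg [0.45 0.19 0.26]
```

Request:
play_rows(plan=[-0.001,-0.0015,0.012,0.4,0.1,0.2,1,0,-0.001,0.01,0,0,0,1,0,0,0.003,0,0,0,1,0,0,0,0,0,0,1])

```text
t: 24.4
tcp_pos: [0.4001, -0.146, 0.019]
tool_rot: [2.509, 1.886, -0.001]
ft_force: [-0.8, 0.6, 1.1]
opening: 0.0855
```

Run:
```python
from h import *
delta(.4005,-.1463,.008,73.8)
```

```text
pos [ 0.4001 -0.146   0.019 ] F [-0.8  0.6  1.1] open 0.0855 t 24.4
shift mm, current axes [-0.2  0.4 11. ] in goal axes [-0.2  0.5 11. ] turn deg [0.12 0.12 0.07]
```

Request:
play_rows(plan=[0,0,0.006,0.1,0.1,0,1,0,0,0.004,0,0,0,1,0,0,0,0,0,0,1,0,0,0,0,0,0,0,0,0,0,0,0,0,0,0,0,0,0,0,0,0,0,0,0,0,0,0,0,0,0,0,0,0,0,0])

```text
t: 25.4
tcp_pos: [0.4009, -0.1465, 0.009]
tool_rot: [2.509, 1.886, 0.001]
ft_force: [-0.2, -0.3, 0.8]
opening: 0.0496
```

Run:
```python
from h import *
delta(.459,.13,.12,90.9)
```

```text
pos [ 0.4009 -0.1465  0.009 ] F [-0.2 -0.3  0.8] open 0.0496 t 25.4
shift mm, current axes [ 281.6  -20.8 -111.3] in goal axes [ 275.5   62.4 -111. ] turn deg [  0.12   0.07 -17.04]
```

Request:
play_rows(plan=[0,0,-0.04,0,0,0,0,0,0,-0.05,0,0,-4,0,0,0,-0.035,0,0,-6,0,0.05,0.01,0,0,0,-5,0,0.055,0.013,0,0,0,-2,0,0.055,0.013,0,0,0,0,0,0.055,0.013,0,0,0,0,0,0.035,0.01,0,0,0,0,0,0,0,0,0,0,0,0,0,0,0,0,0,0,0])

```text
t: 26.65
tcp_pos: [0.4622, 0.1104, 0.1368]
tool_rot: [2.197, 2.245, -0.0]
ft_force: [-0.2, 0.3, -1.1]
opening: 0.0495
```

Run:
```python
from h import *
delta(.459,.145,.084,90.9)
```

```text
pos [0.4622 0.1104 0.1368] F [-0.2  0.3 -1.1] open 0.0495 t 26.65
shift mm, current axes [34.7 -2.4 52.8] in goal axes [34.6 -2.6 52.8] turn deg [0.01 0.02 0.35]
```

Request:
play_rows(plan=[0.012,-0.002,0.018,0,0,0.3,0,0.01,0,0.018,0,0,0,0,0,0,0.012,0,0,0,0,0,0,0,0,0,0,0,0,0,0,0,0,0,0])

```text
t: 27.28
tcp_pos: [0.4601, 0.1279, 0.088]
tool_rot: [2.21, 2.231, -0.001]
ft_force: [-0.3, -0.1, -1.5]
opening: 0.049
```

Run:
```python
from h import *
delta(.459,.152,.084,90.9)
```

```text
pos [0.4601 0.1279 0.088 ] F [-0.3 -0.1 -1.5] open 0.049 t 27.27
shift mm, current axes [24.1 -0.8  3.9] in goal axes [24.1 -0.7  4. ] turn deg [ 0.03  0.1  -0.36]
```

Request:
play_rows(plan=[0.01,-0.0007,0.003,0,0.1,-0.3,0,0.009,0,0,0,0,0,0,0,0,0,0,0,0,0,0,0,0,0,0,0,0])

```text
t: 27.78
tcp_pos: [0.4603, 0.1482, 0.0863]
tool_rot: [2.203, 2.237, 0.004]
ft_force: [-0.1, 0.4, -1.7]
opening: 0.0494
```

Run:
```python
from h import *
delta(.4588,.17,.084,90.9)
```

```text
pos [0.4603 0.1482 0.0863] F [-0.1  0.4 -1.7] open 0.0494 t 27.77
shift mm, current axes [21.8 -1.1  2.3] in goal axes [21.8 -1.1  2.3] turn deg [ 0.2  -0.02 -0.03]
```

Request:
play_rows(plan=[0.004,-0.001,0.0018,0.2,0,0,0,0.004,0,0.0003,0,0,0,0,0.004,0,0,0,0,0,0,0,0,0,0,0,0,0])

```text
t: 28.28
tcp_pos: [0.459, 0.161, 0.084]
tool_rot: [-2.205, -2.238, -0.0]
ft_force: [-0.6, -0.1, -1.5]
opening: 0.0492
```

Run:
```python
from h import *
delta(.4585,.195,.084,90.9)
```

```text
pos [0.459 0.161 0.084] F [-0.6 -0.1 -1.5] open 0.0492 t 28.27
shift mm, current axes [34.1 -0.   0.1] in goal axes [34.1 -0.   0. ] turn deg [-0.01 -0.02 -0.04]
```

Request:
play_rows(plan=[0.004,0,0,0,0,0,0,0.004,0,0,0,0,0,0,0.004,0,0,0,0,0,0,0,0,0,0,0,0,0])

```text
t: 28.78
tcp_pos: [0.4592, 0.1737, 0.0844]
tool_rot: [2.205, 2.238, 0.001]
ft_force: [0.1, -0.1, 0.4]
opening: 0.0494
```

Request:
play_rows(plan=[0.004,0,0,0,0,0,0,0.004,0,0,0,0,0,0,0.003,0,0,0,0,0,0])

```text
t: 29.15
tcp_pos: [0.4595, 0.1845, 0.085]
tool_rot: [2.203, 2.237, -0.0]
ft_force: [0.2, -2.6, 0.8]
opening: 0.0496
```

Run:
```python
from h import *
delta(.4582,.1955,.084,90.9)
```

```text
pos [0.4595 0.1845 0.085 ] F [ 0.2 -2.6  0.8] open 0.0496 t 29.15
shift mm, current axes [11.1 -1.1  0.9] in goal axes [11.1 -1.1  1. ] turn deg [ 0.07  0.09 -0.04]
```

Request:
play_rows(plan=[0.003,-0.0006,0.0005,0,0,0,0,0.003,0,0,0,0,0,0,0.0015,0,0,0,0,0,0])

```text
t: 29.52
tcp_pos: [0.4593, 0.1927, 0.0848]
tool_rot: [2.203, 2.236, 0.001]
ft_force: [0.3, -2.3, 1.6]
opening: 0.049
```

Request:
play_rows(plan=[0.001,0,0,0,0,0,0])

```text
t: 29.65
tcp_pos: [0.4593, 0.1938, 0.0848]
tool_rot: [2.202, 2.236, 0.001]
ft_force: [0.2, -1.7, 1.4]
opening: 0.0493
```

Request:
play_rows(plan=[0.001,0,0,0,0,0,0])

```text
t: 29.78
tcp_pos: [0.4593, 0.1948, 0.0848]
tool_rot: [2.202, 2.236, 0.001]
ft_force: [-0.8, -1.4, 2.1]
opening: 0.049
```

Request:
play_rows(plan=[0.001,0,0,0,0,0,0])

```text
t: 29.9
tcp_pos: [0.4593, 0.1958, 0.0848]
tool_rot: [2.203, 2.236, 0.001]
ft_force: [-0.7, -1.3, 1.6]
opening: 0.0493
```

Request:
play_rows(plan=[0.001,0,0,0,0,0,0])

```text
t: 30.02
tcp_pos: [0.4592, 0.1967, 0.0848]
tool_rot: [2.202, 2.236, 0.0]
ft_force: [-0.5, -4.3, 1.9]
opening: 0.0494
```

Request:
play_rows(plan=[0.001,0,0,0,0,0,0])

```text
t: 30.15
tcp_pos: [0.4593, 0.1967, 0.0848]
tool_rot: [2.2, 2.236, -0.002]
ft_force: [-0.5, -9.9, 3.7]
opening: 0.0495
```

Request:
play_rows(plan=[0.001,0,0,0,0,0,0])

```text
t: 30.28
tcp_pos: [0.4593, 0.1966, 0.0849]
tool_rot: [2.199, 2.235, -0.005]
ft_force: [-0.3, -8.4, 3.4]
opening: 0.0494
```

Request:
play_rows(plan=[0.0023,0,0,0,0,0,0])

```text
t: 30.4
tcp_pos: [0.4593, 0.1966, 0.085]
tool_rot: [2.196, 2.234, -0.012]
ft_force: [-1.4, -16.1, 4.9]
opening: 0.0497
```

Request:
play_rows(plan=[0.0024,0,0,0,0,0,0,0.0024,0,0,0,0,0,0])

```text
t: 30.65
tcp_pos: [0.4593, 0.1962, 0.0851]
tool_rot: [2.191, 2.23, -0.026]
ft_force: [-1.6, -13.9, 5.2]
opening: 0.0495
```

Request:
play_rows(plan=[-0.0003,0,0,0,0.7,0,0,0,0,0,0,0.6,0,0,0,0,0,0,0,0,0])

```text
t: 31.02
tcp_pos: [0.4591, 0.1963, 0.0849]
tool_rot: [-2.201, -2.238, -0.001]
ft_force: [-0.4, -1.2, 0.9]
opening: 0.0494
```

Run:
```python
from h import *
delta(.4582,.1967,.084,90.9)
```

```text
pos [0.4591 0.1963 0.0849] F [-0.4 -1.2  0.9] open 0.0494 t 31.02
shift mm, current axes [ 0.4 -0.9  0.9] in goal axes [ 0.4 -0.9  0.9] turn deg [-0.08 -0.14  0.07]
```

Request:
play_rows(plan=[0.0008,0,0,0,0,0,0,0.0025,0,0,0,0,0,0])

```text
t: 31.28
tcp_pos: [0.4592, 0.1968, 0.085]
tool_rot: [2.199, 2.241, -0.007]
ft_force: [-1.0, -19.6, 5.4]
opening: 0.0494
```

The press peaked at 19.6 N at the wrist. With about 2 N of spring drag, that leaves roughly 17 N in the stack. I relax and release.

Request:
play_rows(plan=[0,0,0,0,0,0,0,0,0,0,0,0,0,0,0,0,0,0,0,0,1,0,0,0,0,0,0,1,0,0,0,0,0,0,1,0,0,0,0,0,0,1,0,0,-0.02,0,0,0,1,0,0,-0.04,0,0,0,1,0,0,-0.05,0,0,0,1,0,0,-0.04,0,0,0,1])

```text
t: 32.52
tcp_pos: [0.4561, 0.198, 0.2343]
tool_rot: [-2.196, -2.238, 0.019]
ft_force: [1.0, -0.6, -0.8]
opening: 0.0855
```

Request:
play_rows(plan=[-0.05,0,0,0,0,0,1,-0.06,0,0,0,0,0,1,-0.06,0,0,0,0,0,1,-0.06,0,0,0,0,0,1,-0.06,0,0,0,0,0,1,-0.06,0,0,0,0,0,1,0,0,0,0,0,0,1,0,0,0,0,0,0,1])

```text
t: 33.52
tcp_pos: [0.4665, -0.1612, 0.2416]
tool_rot: [2.194, 2.243, -0.002]
ft_force: [0.2, 0.5, -0.2]
opening: 0.0857
```

Run:
```python
from h import *
im,d=manip.grab_frame("top");np.savez("pics/t5.npz",im=im,d=d);P=cloud("top",d)
im2,d2=manip.grab_frame("side")
o=np.zeros((600,800,3),np.uint8)
o[:,:500]=cv2.resize(im[150:240,110:185,::-1],(500,600),interpolation=cv2.INTER_CUBIC)
o[:300,500:]=cv2.resize(im2[130:220,235:325,::-1],(300,300),interpolation=cv2.INTER_CUBIC)
o[300:,500:]=cv2.resize(im2[:,:,::-1],(300,225),interpolation=cv2.INTER_AREA)[[*range(225)]+[224]*75]
cv2.imwrite("pics/s5.png",o)
for v in(174,170): print([(u,*P[v,u].round(3)) for u in range(130,172,2)])
```

```text
[(130, np.float64(0.453), np.float64(0.292), np.float64(0.109)), (132, np.float64(0.452), np.float64(0.284), np.float64(0.118)), (134, np.float64(0.452), np.float64(0.281), np.float64(0.113)), (136, np.float64(0.452), np.float64(0.274), np.float64(0.118)), (138, np.float64(0.452), np.float64(0.268), np.float64(0.12)), (140, np.float64(0.452), np.float64(0.263), np.float64(0.119)), (142, np.float64(0.452), np.float64(0.259), np.float64(0.117)), (144, np.float64(0.452), np.float64(0.253), np.float64(0.118)), (146, np.float64(0.452), np.float64(0.247), np.float64(0.12)), (148, np.float64(0.452), np.float64(0.242), np.float64(0.121)), (150, np.float64(0.452), np.float64(0.237), np.float64(0.12)), (152, np.float64(0.452), np.float64(0.233), np.float64(0.118)), (154, np.float64(0.452), np.float64(0.227), np.float64(0.12)), (156, np.float64(0.452), np.float64(0.222), np.float64(0.122)), (158, np.float64(0.451), np.float64(0.215), np.float64(0.128)), (160, np.float64(0.452), np.float64(0.211), np.float64(0.125)), (162, np.float64(0.452), np.float64(0.205), np.float64(0.128)), (164, np.float6
[... 877 characters left out ...]
 (150, np.float64(0.336), np.float64(-0.03), np.float64(0.965)), (152, np.float64(0.462), np.float64(0.233), np.float64(0.12)), (154, np.float64(0.462), np.float64(0.228), np.float64(0.12)), (156, np.float64(0.462), np.float64(0.222), np.float64(0.122)), (158, np.float64(0.461), np.float64(0.216), np.float64(0.126)), (160, np.float64(0.462), np.float64(0.212), np.float64(0.124)), (162, np.float64(0.461), np.float64(0.206), np.float64(0.127)), (164, np.float64(0.461), np.float64(0.2), np.float64(0.128)), (166, np.float64(0.462), np.float64(0.196), np.float64(0.127)), (168, np.float64(0.462), np.float64(0.191), np.float64(0.128)), (170, np.float64(0.462), np.float64(0.187), np.float64(0.123))]
```

View pics/s5.png

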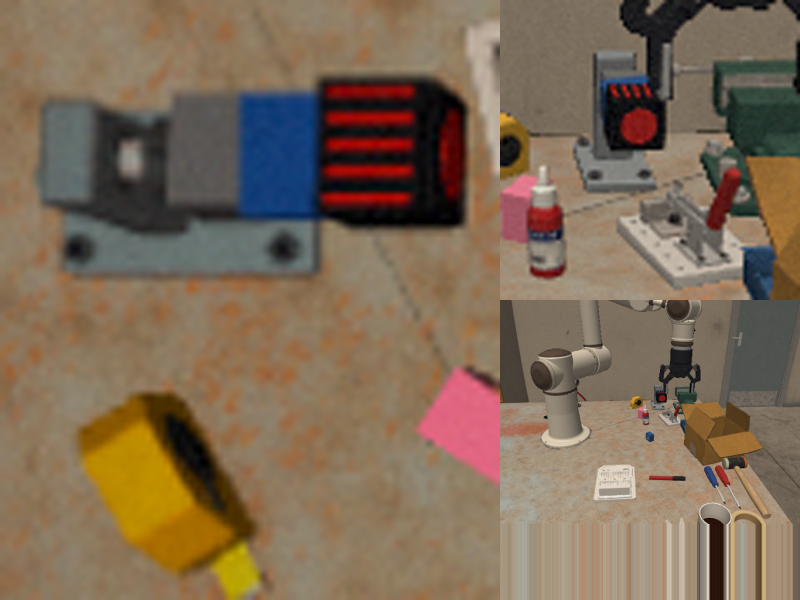

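The stack is closed up: grey (205,150), blue (280,155) and cap (390,150) show no gaps in the top crop. The bottle, tape and marker are where they were, and the gripper is clear.

```bash
python3 -c "
from plant import manip
print(manip.hand_in())"
```

```text
the job is handed in; nothing more can be done
None
```

The spindle is loaded and handed in at about 34 s of the 72 s allowed. The grey block went on first against the collar, then the larger blue block, then the cap, open end first.

- **Seating:** Each piece went forward until contact stopped it. I pushed the grey block with up to 20.7 N and the blue one with about 13 N.
- **Cap press:** The highest reading was 19.6 N at the wrist. Taking off roughly 2 N of spring drag leaves about 17 N in the stack, slightly over the 15 N asked and under the 25 N limit. Forces were read only at the end of each move, so a brief higher peak in between would not have shown. The tool tilted about 1.6° during one earlier press, so I straightened it and pressed again before letting go.
- **Last look:** The top view shows grey, blue and cap face to face with no visible gap, and the gripper was well clear. The bottle, tape measure and marker looked unmoved. I judged that by eye rather than measuring it, and no check disagreed.

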